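# Put the hold-down's pressure pads away in their tray

### The arm

A 7-joint arm with a two-finger parallel gripper is mounted at the origin on the work surface. World frame = base frame: x ahead of the robot, y to its left, z up, the work surface at z = 0. Lengths are in m, angles in rad, forces in N, time in s.
With the tool pointing down it reaches from about 0.425 to 0.875 m from the base axis. Payload 4.7 kg.
Tool frame: the origin (TCP) lies on the centre line of the jaws, within the pads' length; the fingertips stand 19 mm ahead of it and the grasp point (between the pads) is the TCP; z points along the fingers, y is the line along which they close (so a half turn about z gives the same grasp; the last joint's range is limited). The gripper opens to 87 mm and grips with 3 to 60 N. Pads are 19 mm wide; open, the fingers measure 117 mm over their backs; the gripper's body (75 mm by 190 mm) begins 51 mm behind the grasp point.
Start: joints at [0.014, 0.321, -0.07, 1.45, 0.023, 1.371, -0.057], TCP at [0.65, -0, 0.215] pointing down, gripper open.
Joint ranges: [-2.86, 2.86], [-0.3, 2.09], [-1.38, 1.24], [0.06, 2.45], [-1.56, 4.7], [0.09, 2.05], [-2.69, 2.69]. Speed limits (rad/s): [2.57, 2.57, 3.14, 3.14, 3.14, 3.14, 3.14].

### API

Orientations are given as a unit quaternion [x, y, z, w].
In Python, from cell import * gives the robot as it stands.
- The arm moves only by the tool drive_tool, never from a script. Its argument "series" is a list of rows, each a list of 7 numbers: the turn, a rotation vector about the tool's x, y, z in rad, then the shift along the tool's x, y, z in m, then the gripper command: -1 is shut, 1 is fully open, values between are in proportion. A call has exactly 5 rows; each row is the pose to reach, as a shift and turn from the pose commanded when the call began, along the tool's axes at that moment; what a row does not reach only later rows make up. A row lasts 1/8 s, in which the tool goes at most 62.5 mm and 10.7 degrees, less where a joint would pass 70% of its speed; a pose out of reach is approached as far as the arm can. A call with a gripper value outside its range is refused whole. The fingers move at their own pace and stop on an object; "squeeze" is the grip in N (left out, the last holds). Time passes only in rows, so rows that repeat a pose let the fingers close, or fill a call up. It gives the time, the measured TCP pose, the force, the opening and the grip force at its end, in the units of the state.
- state(): the state, without advancing time (a new reading comes with each control period).
- capture(name): name is "scene" or "side" or "wrist"; returns (picture, depth): 384x512x3 uint8, red, green, blue; 384x512 float32, m along the optical axis (not along the pixel's ray), 0 where there is no reading.
- camera_info(name): a dict with "camera_matrix" (3x3 intrinsics, pixels), "dist" ([k1, k2, p1, p2, k3] as OpenCV has them; the pictures are not rectified), "T" (4x4, takes a point from camera to world coordinates). Camera axes: x right, y up, looking along -z (the intrinsics and any distortion apply to the point x, -y, -z); pixel columns grow to the right and rows downward; lengths in m; the calibration is good to about 2 mm. A picture is of the moment at which its call begins: read the wrist's pose just before it. camera_info takes no time and is no camera call; for the wrist camera it gives the pose at the moment of the call.
- close_job(): hands the job in; it is judged then, once.
The state is a dict: "clock": time; "qpos": joint angles; "qd": joint speeds; "joint_torque": joint torques, N m; "position": TCP position; "tcp_rot": TCP orientation; "wrist_force": force on the tool from outside, world axes, zero at the start; "ft_torque": the same for the moment, N m; "finger_gap": finger opening in m; "finger_force": force on a finger pad.
Only numpy, scipy, OpenCV 4.12 (cv2) and the standard library are available. Lean on these libraries where they do the work, as an engineer would, in place of code of your own. Each camera call takes 0.05 s, during which the arm holds its last target. There are 200 camera calls.

### The job

Gather the four steel pressure pads that stand about on the saw table and put them away in the blue tray, each in the plywood nest of its own size: the smallest pad in the smallest pocket, the next in the next, up to the largest in the largest. Set each one down, do not drop it, so that it stands upright on the floor of its pocket. The two machine levelling feet, with hexagon nut and threaded stud, look much alike but do not belong in the tray: leave them standing where they are.

Things in the scene. Friction and masses are not known exactly. Their poses are not given: they have to be found in the camera images.
- pad_30: loose pressure pad of the hold-down, the smallest of four, all steel, about 0.17 kg: a round foot disc 30 mm across, 14 mm thick, then a collar 24 mm across up to 22 mm, then a smooth round spindle 18 mm across up to the top at 64 mm. It stands on its disc. Origin: centre of the disc's underside; z runs up the spindle. Best picked up by the spindle, from above, in any yaw.
- pad_42: loose pressure pad of the hold-down, the second smallest of four, all steel, about 0.25 kg: a round foot disc 42 mm across, 14 mm thick, then a collar 24 mm across up to 22 mm, then a smooth round spindle 18 mm across up to the top at 64 mm. It stands on its disc. Origin: centre of the disc's underside; z runs up the spindle. Best picked up by the spindle, from above, in any yaw.
- pad_54: loose pressure pad of the hold-down, the second largest of four, all steel, about 0.35 kg: a round foot disc 54 mm across, 14 mm thick, then a collar 24 mm across up to 22 mm, then a smooth round spindle 18 mm across up to the top at 64 mm. It stands on its disc. Origin: centre of the disc's underside; z runs up the spindle. Best picked up by the spindle, from above, in any yaw.
- pad_66: loose pressure pad of the hold-down, the largest of four, all steel, about 0.47 kg: a round foot disc 66 mm across, 14 mm thick, then a collar 24 mm across up to 22 mm, then a smooth round spindle 18 mm across up to the top at 64 mm. It stands on its disc. Origin: centre of the disc's underside; z runs up the spindle. Best picked up by the spindle, from above, in any yaw.
- nest_30: nest for the smallest pad (30 mm): a plywood block 94 x 94 mm, 18 mm high, fixed, with a round pocket 46 mm across and 14 mm deep in the middle of its top (black rubber floor). Origin: centre of its underside; z up; pocket floor 4 mm, rim 18 mm above it. The four nests sit 95 mm apart in a row along y, in changing order, in a fixed blue tray 106 x 386 mm with its rim at 9 mm.
- nest_42: nest for the second smallest pad (42 mm): a plywood block 94 x 94 mm, 18 mm high, fixed, with a round pocket 58 mm across and 14 mm deep in the middle of its top (black rubber floor). Origin: centre of its underside; z up; pocket floor 4 mm, rim 18 mm above it. The four nests sit 95 mm apart in a row along y, in changing order, in a fixed blue tray 106 x 386 mm with its rim at 9 mm.
- nest_54: nest for the second largest pad (54 mm): a plywood block 94 x 94 mm, 18 mm high, fixed, with a round pocket 70 mm across and 14 mm deep in the middle of its top (black rubber floor). Origin: centre of its underside; z up; pocket floor 4 mm, rim 18 mm above it. The four nests sit 95 mm apart in a row along y, in changing order, in a fixed blue tray 106 x 386 mm with its rim at 9 mm.
- nest_66: nest for the largest pad (66 mm): a plywood block 94 x 94 mm, 18 mm high, fixed, with a round pocket 82 mm across and 14 mm deep in the middle of its top (black rubber floor). Origin: centre of its underside; z up; pocket floor 4 mm, rim 18 mm above it. The four nests sit 95 mm apart in a row along y, in changing order, in a fixed blue tray 106 x 386 mm with its rim at 9 mm.
- foot_a: one of two alike loose machine levelling feet, steel, 0.3 kg, not a pressure pad: round base 60 mm in diameter with black rubber sole and sloping top, a hexagon nut 24 mm across flats from 20 to 33 mm, and a threaded stud 16 mm in diameter up to 80 mm. Origin: centre of its underside; z up the stud.
- foot_b: one of two alike loose machine levelling feet, steel, 0.3 kg, not a pressure pad: round base 60 mm in diameter with black rubber sole and sloping top, a hexagon nut 24 mm across flats from 20 to 33 mm, and a threaded stud 16 mm in diameter up to 80 mm. Origin: centre of its underside; z up the stud.
There are look-alikes about, which are no part of the job. What is shaped like the nest_54 but pink is not meant. What is shaped like the pad_54 but pink or red is not meant.

How it is judged:
At the end, for the whole second after the job is handed in: Each pad stands upright (within 0.1 rad), released and at rest, in the pocket of the nest of its own size: within 12 mm of its centre and its underside less than 8 mm above the nest's underside (the floor is at 4 mm). The levelling feet stand upright within 30 mm of where they began (horizontal distance between pad_30 and nest_30 below 0.012 m and z of pad_30 in the frame of nest_30 below 0.008 m and angle between each of pad_30, pad_42, pad_54, pad_66, foot_a, foot_b's own z axis and vertical below 0.1 rad and linear speed of each of pad_30, pad_42, pad_54, pad_66 below 0.02 m/s and angular speed of each of pad_30, pad_42, pad_54, pad_66 below 0.2 rad/s and horizontal distance between pad_42 and nest_42 below 0.012 m and z of pad_42 in the frame of nest_42 below 0.008 m and horizontal distance between pad_54 and nest_54 below 0.012 m and z of pad_54 in the frame of nest_54 below 0.008 m and horizontal distance between pad_66 and nest_66 below 0.012 m and z of pad_66 in the frame of nest_66 below 0.008 m and distance of each of foot_a, foot_b from where it was at the start of the episode below 0.03 m); the robot touches nothing.
It fails at once if a pad comes down into its nest faster than 0.6 m/s (dropped) ((horizontal distance between pad_30 and nest_30 below 0.03 m and z of pad_30 in the frame of nest_30 below 0.03 m and linear speed of pad_30 above 0.6 m/s) or (horizontal distance between pad_42 and nest_42 below 0.03 m and z of pad_42 in the frame of nest_42 below 0.03 m and linear speed of pad_42 above 0.6 m/s) or (horizontal distance between pad_54 and nest_54 below 0.03 m and z of pad_54 in the frame of nest_54 below 0.03 m and linear speed of pad_54 above 0.6 m/s) or (horizontal distance between pad_66 and nest_66 below 0.03 m and z of pad_66 in the frame of nest_66 below 0.03 m and linear speed of pad_66 above 0.6 m/s)).
It fails at once if a levelling foot is moved more than 30 mm or tipped over ((distance of foot_a from where it was at the start of the episode above 0.03 m or angle between foot_a's own z axis and vertical above 0.5 rad) or (distance of foot_b from where it was at the start of the episode above 0.03 m or angle between foot_b's own z axis and vertical above 0.5 rad)).
It also fails if it takes over 99 s, if anything falls off the work surface, if the arm or the gripper's body presses on something with over 40 N, if the wrist force passes 120 N, or if a joint passes its speed limit or range.

## Working session

There is one attempt and no reset: what is moved stays moved. The work goes in short steps, Python scripts to look and compute and a tool call to move; the robot and the scene stay as the last step left them, time stands still between calls to the robot, and variables do not carry over. Pictures are saved under pics/ and viewed, at most 14 in all, crops included, and the job is handed in when it is done.

Besides the shell and the picture viewer there is one more tool, called after "Emit:" as name(argument=value, ...), one argument or row to a line, values as JSON. drive_tool: Moves the arm, as the interface text tells. Its arguments: {"type":"object","properties":{"series":{"type":"array","items":{"type":"array","items":{"type":"number"}}},"squeeze":{"type":"number"}},"required":["series"]}

```bash
mkdir -p pics; cat > h.py <<'E'
from cell import *
import numpy as np, cv2
from scipy.spatial.transform import Rotation as R
def w(name,d,pts,ci):
    K=np.array(ci["camera_matrix"]);T=np.array(ci["T"]);o=[]
    for u,v in pts:
        z=np.median([x for x in d[v-1:v+2,u-1:u+2].ravel() if x>0] or [0])
        n=cv2.undistortPoints(np.array([[[u,v]]],float),K,np.array(ci["dist"],float))[0,0]
        o.append((T@[n[0]*z,-n[1]*z,-z,1])[:3])
    return np.array(o)
def onplane(pts,ci,h):
    K=np.array(ci["camera_matrix"]);T=np.array(ci["T"]);o=[]
    for u,v in pts:
        n=cv2.undistortPoints(np.array([[[u,v]]],float),K,np.array(ci["dist"],float))[0,0]
        r=T[:3,:3]@[n[0],-n[1],-1];o.append(T[:3,3]+r*(h-T[2,3])/r[2])
    return np.array(o)
E
python3 - <<'E'
from h import *
for n in("scene","side","wrist"):
    ci=camera_info(n);p,d=capture(n);cv2.imwrite(f"pics/{n}0.png",cv2.resize(p[:,:,::-1],(800,600)));np.savez(f"{n}0.npz",p=p,d=d,**{k:np.array(v) for k,v in ci.items()})
    print(n,np.round(ci["T"],3).tolist())
s=state();print(s["clock"],s["position"],s["tcp_rot"],s["finger_gap"])
E
```

```text
scene [[0.793, -0.331, 0.512, 1.327], [0.609, 0.455, -0.65, -0.893], [-0.018, 0.827, 0.562, 0.828], [0.0, 0.0, 0.0, 1.0]]
side [[0.853, 0.3, -0.427, 0.156], [-0.522, 0.48, -0.705, -0.739], [-0.007, 0.824, 0.566, 0.677], [0.0, 0.0, 0.0, 1.0]]
wrist [[1.0, 0.001, 0.0, 0.651], [-0.001, 0.955, 0.297, 0.082], [0.0, -0.297, 0.955, 0.383], [0.0, 0.0, 0.0, 1.0]]
0.15 [ 6.49570399e-01 -8.88677203e-05  2.14252982e-01] [ 7.07112555e-01  7.07100645e-01 -5.49559079e-04 -4.59788649e-04] 0.08717133089841188
```

View pics/scene0.png

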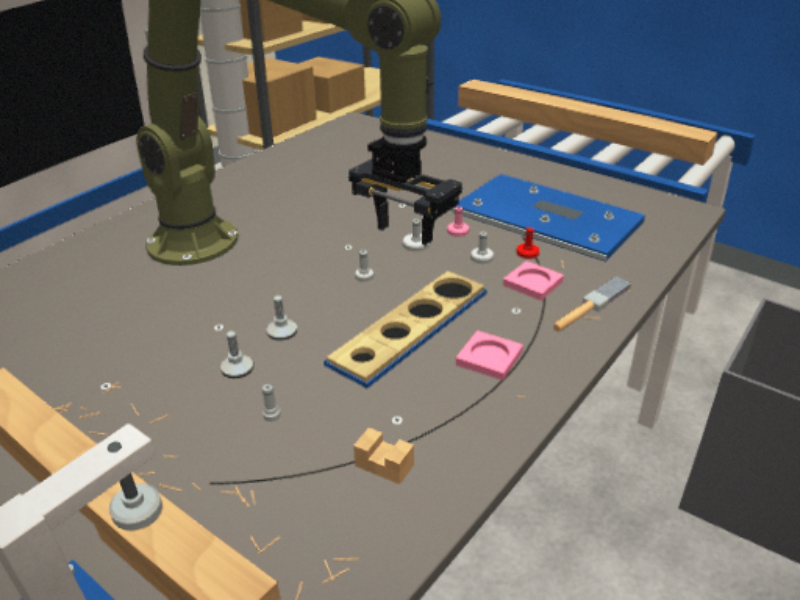

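View pics/side0.png

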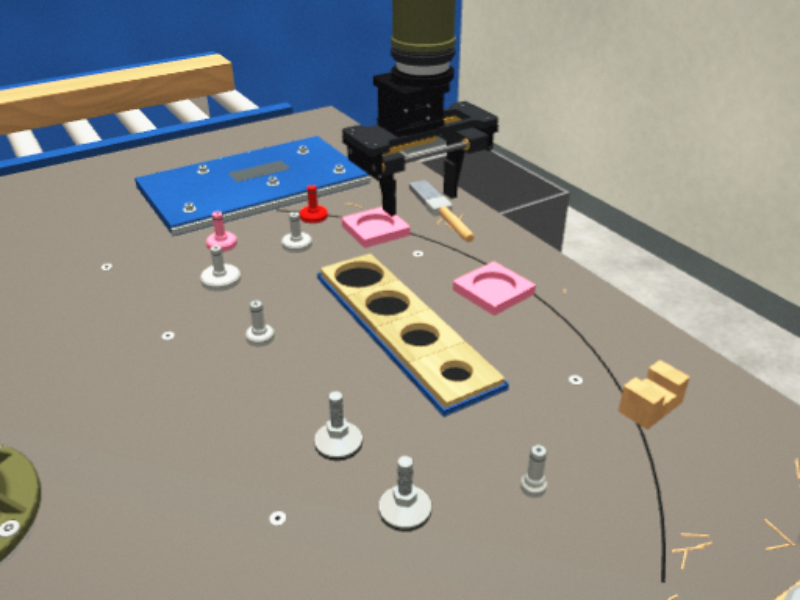

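The scene view shows the pads (800×600 px): 30 at (268,388), 42 at (363,253), 66 at (417,222) and 54 at (483,236). The feet are at (279,300) and (233,338), and the nests run 30 to 66 from (363,354) to (452,288). In the side view the same pads' tops are at (537,450), (257,306), (217,251) and (295,216). The pink and red decoys stand near pads 54 and 66.

```bash
python3 - <<'E'
from h import *
from scipy.optimize import least_squares
S={"side":dict(p30=(537,450),p42=(257,306),p66=(217,251),p54=(295,216),fa=(336,397),fb=(405,461),pink=(219,216),red=(312,190),n66=(359,274),n54=(388,303),n42=(420,335),n30=(456,371)),
"scene":dict(p30=(268,388),p42=(363,253),p66=(417,222),p54=(483,236),fa=(279,300),fb=(233,338),pink=(459,210),red=(529,231),n66=(452,288),n54=(425,308),n42=(396,330),n30=(363,354))}
for c in S:
    f=np.load(c+"0.npz");ci={k:f[k] for k in("camera_matrix","dist","T")};d=f["d"]
    v,u=np.mgrid[0:384,0:512];n=cv2.undistortPoints(np.stack([u,v],-1).reshape(-1,1,2).astype(float),ci["camera_matrix"],ci["dist"])[:,0]
    z=d.ravel();P=(np.c_[n[:,0]*z,-n[:,1]*z,-z,np.ones_like(z)]@ci["T"].T)[:,:3];P=P[z>0]
    for k,q in S[c].items():
        h=.018 if k[0]=="n" else .080 if k[0]=="f" else .064
        a=onplane([np.array(q)*.64],ci,h)[0];o=""
        if k[0]!="n":
            m=(np.hypot(*(P[:,:2]-a[:2]).T)<.03)&(P[:,2]>.035)&(P[:,2]<h-.006)
            Q=P[m,:2];r=.008 if k[0]=="f" else .009
            if len(Q)>8:
                s=least_squares(lambda t:np.hypot(*(Q-t).T)-r,a[:2]+(a[:2]-ci["T"][:2,3])*.02,loss="soft_l1",f_scale=.002)
                # disc diameter: extent of low points
                m2=(np.hypot(*(P[:,:2]-s.x).T)<.045)&(P[:,2]>.006)&(P[:,2]<.02)
                rr=np.hypot(*(P[m2,:2]-s.x).T);o=f"fit {np.round(s.x,4)} n{len(Q)} rms{np.sqrt(np.mean(s.fun**2)):.4f} ztop {P[np.hypot(*(P[:,:2]-s.x).T)<.006][:,2].max():.3f} discR {np.percentile(rr,95) if len(rr) else 0:.3f}"
        print(c,k,np.round(a,4)[:2],o)
E
```

```text
side p30 [ 0.5984 -0.3196] fit [ 0.6012 -0.3193] n97 rms0.0008 ztop 0.065 discR 0.016
side p42 [0.4422 0.1093] fit [0.4434 0.1183] n68 rms0.0014 ztop 0.064 discR 0.022
side p66 [0.4481 0.2874] fit [0.4506 0.3015] n56 rms0.0016 ztop 0.065 discR 0.034
side p54 [0.6058 0.3282] fit [0.6087 0.3389] n45 rms0.0020 ztop 0.065 discR 0.028
side fa [ 0.4405 -0.1384] fit [ 0.4413 -0.1344] n130 rms0.0009 ztop 0.080 discR 0.030
side fb [ 0.4558 -0.268 ] fit [ 0.456  -0.2671] n141 rms0.0008 ztop 0.081 discR 0.030
side pink [0.4934 0.3992] fit [0.4946 0.4138] n52 rms0.0016 ztop 0.066 discR 0.029
side red [0.6761 0.4036] fit [0.6787 0.406 ] n42 rms0.0037 ztop 0.061 discR 0.031
side n66 [0.6424 0.169 ] 
side n54 [0.6397 0.0723] 
side n42 [ 0.637  -0.0224] 
side n30 [ 0.6343 -0.1164] 
scene p30 [ 0.6087 -0.3213] fit [ 0.6143 -0.3293] n42 rms0.0031 ztop 0.065 discR 0.019
scene p42 [0.4538 0.1106] fit [0.4517 0.1043] n30 rms0.0035 ztop 0.061 discR 0.025
scene p66 [0.4636 0.2929] fit [0.4609 0.2901] n30 rms0.0041 ztop 0.067 discR 0.036
scene p54 [0.6213 0.3246] fit [0.6128 0.3387] n30 rms0.0020 ztop 0.063 discR 0.030
scene fa [ 0.4557 -0.1408] fit [ 0.4434 -0.1351] n60 rms0.0017 ztop 0.080 discR 0.031
scene fb [ 0.4757 -0.2756] fit [ 0.4589 -0.2665] n73 rms0.0017 ztop 0.080 discR 0.031
scene pink [0.5081 0.4006] fit [0.5046 0.4015] n28 rms0.0033 ztop 0.063 discR 0.030
scene red [0.6925 0.4056] fit [0.6929 0.4072] n29 rms0.0039 ztop 0.054 discR 0.030
scene n66 [0.6452 0.1673] 
scene n54 [0.6426 0.074 ] 
scene n42 [ 0.6411 -0.0194] 
scene n30 [ 0.6376 -0.1144]
```

View pics/wrist0.png

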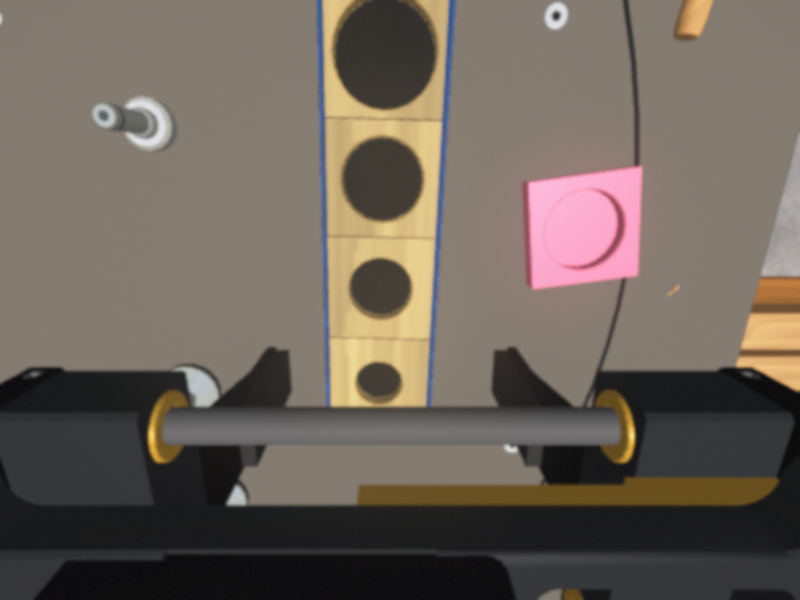

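The wrist view shows the pad_42 top at (105,115). The pockets are at (385,52), (383,178), (381,288) and (379,382), running 66 to 30.

```bash
python3 - <<'E'
from h import *
f=np.load("wrist0.npz");ci={k:f[k] for k in("camera_matrix","dist","T")}
print(onplane(np.array([(385,52),(383,178),(381,288),(379,382)])*.64,ci,.018).round(4))
print(onplane(np.array([(105,115)])*.64,ci,.064).round(4))
print(onplane(np.array([(148,122)])*.64,ci,.014).round(4))
E
```

```text
[[ 0.6464  0.1699  0.018 ]
 [ 0.6443  0.0763  0.018 ]
 [ 0.6419 -0.0198  0.018 ]
 [ 0.6392 -0.1153  0.018 ]]
[[0.4494 0.1197 0.064 ]]
[[0.4519 0.1203 0.014 ]]
```

Emit:
drive_tool(
  series=[
    [0,0,0,0.03,-0.05,0.01,1],
    [0,0,0,0.06,-0.1,0.03,1],
    [0,0,0,0.09,-0.15,0.045,1],
    [0,0,0,0.12,-0.2,0.06,1],
    [0,0,0,0.12,-0.2,0.06,1],
  ],
  squeeze=40,
)

```text
clock: 0.78
position: [0.4452, 0.122, 0.1532]
tcp_rot: [0.705, 0.709, -0.002, -0.001]
wrist_force: [0.7, 0.1, 0.2]
finger_gap: 0.087
finger_force: 0.0
```

Emit:
drive_tool(
  series=[
    [0,0,0,0,0,0.03,1],
    [0,0,0,0,0,0.07,1],
    [0,0,0,0,0,0.1,1],
    [0,0,0,0,0,0.108,1],
    [0,0,0,0,0,0.108,1],
  ],
)

```text
clock: 1.4
position: [0.4505, 0.1198, 0.0473]
tcp_rot: [0.707, 0.707, -0.0, 0.0]
wrist_force: [0.7, 0.6, 0.3]
finger_gap: 0.0872
finger_force: 0.0
```

Emit:
drive_tool(
  series=[
    [0,0,0,0,0,0,-1],
    [0,0,0,0,0,0,-1],
    [0,0,0,0,0,0,-1],
    [0,0,0,0,0,0,-1],
    [0,0,0,0,0,0,-1],
  ],
)

```text
clock: 2.02
position: [0.4501, 0.12, 0.0472]
tcp_rot: [0.707, 0.707, 0.0, 0.0]
wrist_force: [-1.1, 0.4, -0.3]
finger_gap: 0.0452
finger_force: 0.0
```

Emit:
drive_tool(
  series=[
    [0,0,0,0,0,0,-1],
    [0,0,0,0,0,0,-1],
    [0,0,0,0,0,0,-1],
    [0,0,0,0,0,0,-1],
    [0,0,0,0,0,0,-1],
  ],
)

```text
clock: 2.65
position: [0.4497, 0.1199, 0.0469]
tcp_rot: [0.707, 0.707, -0.0, -0.0]
wrist_force: [-1.7, -0.5, -1.1]
finger_gap: 0.0159
finger_force: 39.9
```

Emit:
drive_tool(
  series=[
    [0,0,0,0,0,-0.01,-1],
    [0,0,0,0,0,-0.03,-1],
    [0,0,0,0,0,-0.06,-1],
    [0,0,0,0,0,-0.08,-1],
    [0,0,0,0,0,-0.08,-1],
  ],
)

```text
clock: 3.28
position: [0.4516, 0.1203, 0.1289]
tcp_rot: [0.707, 0.707, 0.002, 0.001]
wrist_force: [0.3, 0.4, -2.6]
finger_gap: 0.0163
finger_force: 39.9
```

Emit:
drive_tool(
  series=[
    [0,0,0,-0.03,0.04,0,-1],
    [0,0,0,-0.07,0.09,0,-1],
    [0,0,0,-0.11,0.15,0,-1],
    [0,0,0,-0.14,0.191,0,-1],
    [0,0,0,-0.14,0.191,0,-1],
  ],
)

```text
clock: 3.9
position: [0.6427, -0.026, 0.1239]
tcp_rot: [0.71, 0.705, -0.002, 0.0]
wrist_force: [-0.8, 0.7, -3.1]
finger_gap: 0.016
finger_force: 40.0
```

Emit:
drive_tool(
  series=[
    [0,0,0,0,0,0.02,-1],
    [0,0,0,0,0,0.045,-1],
    [0,0,0,0,0,0.06,-1],
    [0,0,0,0,0,0.07,-1],
    [0,0,0,0,0,0.075,-1],
  ],
)

```text
clock: 4.53
position: [0.6408, -0.0197, 0.0537]
tcp_rot: [0.707, 0.707, -0.0, -0.0]
wrist_force: [-8.4, 0.6, 20.5]
finger_gap: 0.0162
finger_force: 40.3
```

Emit:
drive_tool(
  series=[
    [0,0,0,0,0,0,-1],
    [0,0,0,0,0,0,-0.3],
    [0,0,0,0,0,0,0],
    [0,0,0,0,0,0,0],
    [0,0,0,0,0,0,0],
  ],
)

```text
clock: 5.15
position: [0.6412, -0.02, 0.052]
tcp_rot: [0.707, 0.707, 0.0, 0.0]
wrist_force: [0.1, 0.4, -0.1]
finger_gap: 0.0417
finger_force: 0.0
```

Emit:
drive_tool(
  series=[
    [0,0,0,0,0,-0.03,0.4],
    [0,0,0,0,0,-0.08,1],
    [0,0,0,0,0,-0.13,1],
    [0,0,0,0.03,-0.02,-0.17,1],
    [0,0,0,0.07,-0.04,-0.2,1],
  ],
)

```text
clock: 5.78
position: [0.6013, 0.0494, 0.2542]
tcp_rot: [0.708, 0.706, 0.001, 0.001]
wrist_force: [0.2, 1.5, -0.6]
finger_gap: 0.0831
finger_force: 0.0
```

Emit:
drive_tool(
  series=[
    [0,0,0,0.05,-0.02,-0.02,1],
    [0,0,0,0.09,-0.04,-0.02,1],
    [0,0,0,0.11,-0.06,-0.02,1],
    [0,0,0,0.11,-0.06,-0.02,1],
    [0,0,0,0.11,-0.06,-0.02,1],
  ],
)

```text
clock: 6.4
position: [0.5417, 0.1588, 0.2721]
tcp_rot: [0.708, 0.707, -0.0, 0.001]
wrist_force: [0.1, 0.0, -0.2]
finger_gap: 0.0866
finger_force: 0.0
```

```bash
python3 - <<'E'
from h import *
ci=camera_info("wrist");p,d=capture("wrist");cv2.imwrite("pics/w1.png",cv2.resize(p[:,:,::-1],(800,600)));np.savez("w1.npz",p=p,d=d,**{k:np.array(v) for k,v in ci.items()})
p,d=capture("side");cv2.imwrite("pics/s1.png",cv2.resize(p[180:260,170:330,::-1],(800,400),interpolation=cv2.INTER_CUBIC))
E
```

```text
(no output)
```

View pics/w1.png

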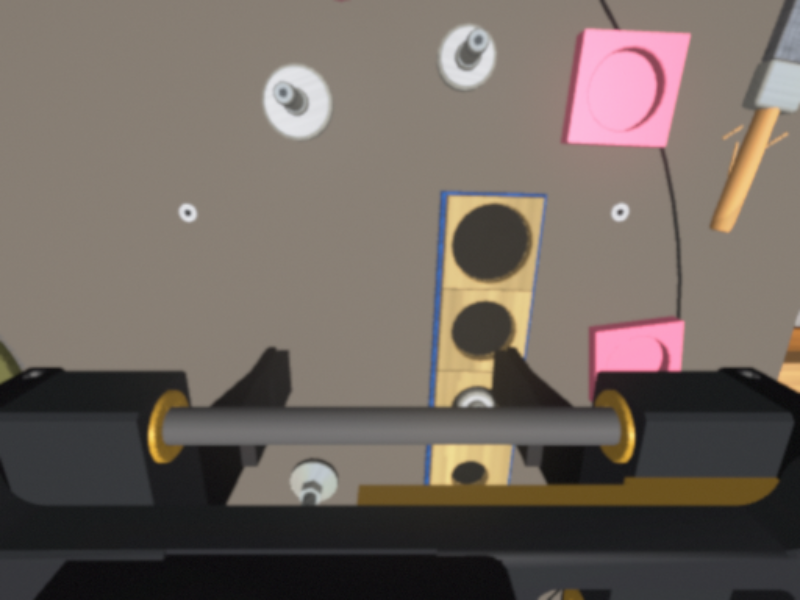

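View pics/s1.png

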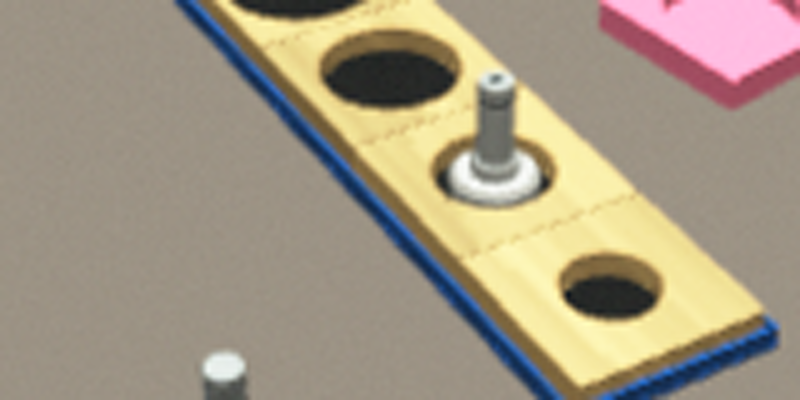

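Pad_42 stands in its pocket. In the wrist view, the pad_66 top is at (284,93), disc at (298,102). Pad_54's top is at (479,40), disc at (467,57), and the pockets for 66 and 54 are at (491,242) and (483,330).

```bash
python3 - <<'E'
from h import *
f=np.load("w1.npz");ci={k:f[k] for k in("camera_matrix","dist","T")}
for q,h in(((284,93),.064),((298,102),.014),((479,40),.064),((467,57),.014),((491,242),.018),((483,330),.018)): print(onplane([np.array(q)*.64],ci,h).round(4))
print(state()["position"])
E
```

```text
[[0.456 0.302 0.064]]
[[0.4571 0.3024 0.014 ]]
[[0.6139 0.3399 0.064 ]]
[[0.6132 0.3395 0.014 ]]
[[0.6459 0.1712 0.018 ]]
[[0.6439 0.075  0.018 ]]
[0.54182181 0.15836335 0.27185594]
```

Emit:
drive_tool(
  series=[
    [0,0,0,0.04,-0.02,0.03,1],
    [0,0,0,0.08,-0.045,0.06,1],
    [0,0,0,0.12,-0.07,0.1,1],
    [0,0,0,0.142,-0.085,0.13,1],
    [0,0,0,0.142,-0.085,0.15,1],
  ],
)

```text
clock: 7.12
position: [0.4543, 0.3033, 0.1202]
tcp_rot: [0.706, 0.708, -0.001, -0.001]
wrist_force: [0.3, -0.0, -0.8]
finger_gap: 0.0869
finger_force: 0.0
```

Emit:
drive_tool(
  series=[
    [0,0,0,0,0,0,1],
    [0,0,0,0,0,0.03,1],
    [0,0,0,0,0,0.06,1],
    [0,0,0,0,0,0.075,0.5],
    [0,0,0,0,0,0.075,-1],
  ],
)

```text
clock: 7.75
position: [0.4563, 0.3012, 0.0468]
tcp_rot: [0.708, 0.707, -0.001, -0.0]
wrist_force: [0.3, -0.1, 0.3]
finger_gap: 0.0741
finger_force: 0.0
```

Emit:
drive_tool(
  series=[
    [0,0,0,0,0,0,-1],
    [0,0,0,0,0,0,-1],
    [0,0,0,0,0,0,-1],
    [0,0,0,0,0,0,-1],
    [0,0,0,0,0,0,-1],
  ],
)

```text
clock: 8.38
position: [0.456, 0.302, 0.0472]
tcp_rot: [0.707, 0.707, 0.0, 0.0]
wrist_force: [0.1, 0.1, 0.5]
finger_gap: 0.025
finger_force: 0.0
```

Emit:
drive_tool(
  series=[
    [0,0,0,0,0,0,-1],
    [0,0,0,0,0,0,-1],
    [0,0,0,0,0,0,-1],
    [0,0,0,0,0,0,-1],
    [0,0,0,0,0,0,-1],
  ],
)

```text
clock: 9.0
position: [0.4559, 0.302, 0.047]
tcp_rot: [0.707, 0.707, -0.0, -0.0]
wrist_force: [-3.8, 0.2, 1.5]
finger_gap: 0.0162
finger_force: 40.0
```

Emit:
drive_tool(
  series=[
    [0,0,0,0,0,-0.01,-1],
    [0,0,0,0,0,-0.03,-1],
    [0,0,0,0,0,-0.06,-1],
    [0,0,0,0,0,-0.08,-1],
    [0,0,0,0,0,-0.08,-1],
  ],
)

```text
clock: 9.62
position: [0.4578, 0.3023, 0.1287]
tcp_rot: [0.707, 0.707, 0.002, 0.001]
wrist_force: [0.0, 0.0, -5.1]
finger_gap: 0.0161
finger_force: 40.0
```

Emit:
drive_tool(
  series=[
    [0,0,0,-0.03,0.04,0,-1],
    [0,0,0,-0.07,0.09,0,-1],
    [0,0,0,-0.11,0.15,0,-1],
    [0,0,0,-0.131,0.19,0,-1],
    [0,0,0,-0.131,0.19,0,-1],
  ],
)

```text
clock: 10.25
position: [0.6497, 0.1634, 0.1241]
tcp_rot: [0.71, 0.704, -0.002, 0.002]
wrist_force: [-0.9, -1.0, -5.2]
finger_gap: 0.0163
finger_force: 39.9
```

Emit:
drive_tool(
  series=[
    [0,0,0,0,0,0.01,-1],
    [0,0,0,0,0,0.035,-1],
    [0,0,0,0,0,0.055,-1],
    [0,0,0,0,0,0.068,-1],
    [0,0,0,0,0,0.073,-1],
  ],
)

```text
clock: 10.88
position: [0.6461, 0.1716, 0.0543]
tcp_rot: [0.707, 0.707, 0.0, 0.0]
wrist_force: [-4.0, -1.8, 11.9]
finger_gap: 0.0163
finger_force: 40.0
```

Emit:
drive_tool(
  series=[
    [0,0,0,0,0,0.001,-1],
    [0,0,0,0,0,0.001,-1],
    [0,0,0,0,0,0.001,0],
    [0,0,0,0,0,0.001,0],
    [0,0,0,0,0,0.001,0],
  ],
)

```text
clock: 11.5
position: [0.6467, 0.1707, 0.0533]
tcp_rot: [0.707, 0.707, 0.001, 0.001]
wrist_force: [-0.5, 1.2, -0.7]
finger_gap: 0.0378
finger_force: 0.0
```

Emit:
drive_tool(
  series=[
    [0,0,0,0,0,-0.03,0.4],
    [0,0,0,0,0,-0.08,1],
    [0,0,0,0.04,-0.01,-0.08,1],
    [0,0,0,0.1,-0.02,-0.08,1],
    [0,0,0,0.14,-0.03,-0.08,1],
  ],
)

```text
clock: 12.12
position: [0.6153, 0.3144, 0.1334]
tcp_rot: [0.706, 0.708, 0.001, -0.0]
wrist_force: [-0.0, 0.8, 0.1]
finger_gap: 0.0837
finger_force: 0.0
```

Emit:
drive_tool(
  series=[
    [0,0,0,0.0285,-0.0025,0,1],
    [0,0,0,0.0285,-0.0025,0.01,1],
    [0,0,0,0.0285,-0.0025,0.05,1],
    [0,0,0,0.0285,-0.0025,0.08,1],
    [0,0,0,0.0285,-0.0025,0.086,0.3],
  ],
)

```text
clock: 12.75
position: [0.6126, 0.3359, 0.0437]
tcp_rot: [0.708, 0.706, -0.003, -0.0]
wrist_force: [-0.6, 0.5, 0.5]
finger_gap: 0.0822
finger_force: 0.0
```

Emit:
drive_tool(
  series=[
    [0,0,0,0,0,0,-1],
    [0,0,0,0,0,0,-1],
    [0,0,0,0,0,0,-1],
    [0,0,0,0,0,0,-1],
    [0,0,0,0,0,0,-1],
  ],
)

```text
clock: 13.38
position: [0.6136, 0.3396, 0.0474]
tcp_rot: [0.707, 0.707, 0.0, 0.0]
wrist_force: [0.2, 0.2, 0.4]
finger_gap: 0.0349
finger_force: 0.0
```

Emit:
drive_tool(
  series=[
    [0,0,0,0,0,0,-1],
    [0,0,0,0,0,0,-1],
    [0,0,0,0,0,0,-1],
    [0,0,0,0,0,0,-1],
    [0,0,0,0,0,0,-1],
  ],
)

```text
clock: 14.0
position: [0.6131, 0.3396, 0.0471]
tcp_rot: [0.707, 0.707, -0.0, -0.0]
wrist_force: [-3.5, -0.3, 1.9]
finger_gap: 0.0166
finger_force: 40.0
```

Emit:
drive_tool(
  series=[
    [0,0,0,0,0,-0.01,-1],
    [0,0,0,0,0,-0.03,-1],
    [0,0,0,0,0,-0.07,-1],
    [0,0,0,0,0,-0.1,-1],
    [0,0,0,0,0,-0.1,-1],
  ],
)

```text
clock: 14.62
position: [0.616, 0.3407, 0.1518]
tcp_rot: [0.707, 0.707, 0.004, 0.001]
wrist_force: [0.7, 1.2, -4.4]
finger_gap: 0.0164
finger_force: 40.0
```

Emit:
drive_tool(
  series=[
    [0,0,0,-0.04,0.01,0,-1],
    [0,0,0,-0.1,0.02,0,-1],
    [0,0,0,-0.16,0.025,0,-1],
    [0,0,0,-0.22,0.03,0,-1],
    [0,0,0,-0.2645,0.0305,0,-1],
  ],
)

```text
clock: 15.25
position: [0.6435, 0.0703, 0.1455]
tcp_rot: [0.708, 0.706, -0.001, 0.0]
wrist_force: [0.1, 0.4, -4.2]
finger_gap: 0.0162
finger_force: 40.0
```

Emit:
drive_tool(
  series=[
    [0,0,0,0,0,0,-1],
    [0,0,0,0,0,0,-1],
    [0,0,0,0,0,0.02,-1],
    [0,0,0,0,0,0.05,-1],
    [0,0,0,0,0,0.07,-1],
  ],
)

```text
clock: 15.88
position: [0.6422, 0.0762, 0.0738]
tcp_rot: [0.706, 0.708, -0.001, -0.001]
wrist_force: [0.1, 0.4, -3.9]
finger_gap: 0.0163
finger_force: 40.0
```

Emit:
drive_tool(
  series=[
    [0,0,0,0,0,0.012,-1],
    [0,0,0,0,0,0.02,-1],
    [0,0,0,0,0,0.024,-1],
    [0,0,0,0,0,0.024,-1],
    [0,0,0,0,0,0.024,-1],
  ],
)

```text
clock: 16.5
position: [0.6448, 0.0749, 0.054]
tcp_rot: [0.707, 0.707, 0.001, 0.001]
wrist_force: [0.2, -0.6, -1.0]
finger_gap: 0.0161
finger_force: 40.0
```

Emit:
drive_tool(
  series=[
    [0,0,0,0,0,0,0],
    [0,0,0,0,0,0,0],
    [0,0,0,0,0,-0.02,0.3],
    [0,0,0,0,0,-0.07,1],
    [0,0,0,0,0,-0.1,1],
  ],
)

```text
clock: 17.12
position: [0.6456, 0.0754, 0.1577]
tcp_rot: [0.707, 0.707, 0.002, 0.002]
wrist_force: [-0.2, -0.1, -0.4]
finger_gap: 0.0582
finger_force: 0.0
```

Emit:
drive_tool(
  series=[
    [0,0,0,-0.05,-0.01,0,1],
    [0,0,0,-0.11,-0.02,0,1],
    [0,0,0,-0.17,-0.03,0,1],
    [0,0,0,-0.23,-0.038,0,1],
    [0,0,0,-0.29,-0.038,0,1],
  ],
)

```text
clock: 17.75
position: [0.6062, -0.217, 0.1555]
tcp_rot: [0.707, 0.707, 0.001, 0.001]
wrist_force: [1.3, 0.5, -0.3]
finger_gap: 0.0865
finger_force: 0.0
```

Emit:
drive_tool(
  series=[
    [0,0,0,-0.06,0,0,1],
    [0,0,0,-0.104,0,0,1],
    [0,0,0,-0.104,0,0,1],
    [0,0,0,-0.104,0,0.02,1],
    [0,0,0,-0.104,0,0.03,1],
  ],
)

```text
clock: 18.38
position: [0.606, -0.3162, 0.1213]
tcp_rot: [0.706, 0.708, 0.0, -0.001]
wrist_force: [-0.5, 0.7, -1.0]
finger_gap: 0.0871
finger_force: 0.0
```

```bash
python3 - <<'E'
from h import *
ci=camera_info("wrist");p,d=capture("wrist");q,_=capture("side")
a=cv2.resize(p[:,:,::-1],(400,300));b=cv2.resize(q[140:384,170:430,::-1],(640,600))[:, :]
cv2.imwrite("pics/s2.png",cv2.resize(np.hstack([cv2.resize(a,(400,300)),cv2.resize(b,(400,300))]),(800,300)))
print(state()["position"])
E
```

```text
[ 0.60534366 -0.31642079  0.12070594]
```

View pics/s2.png

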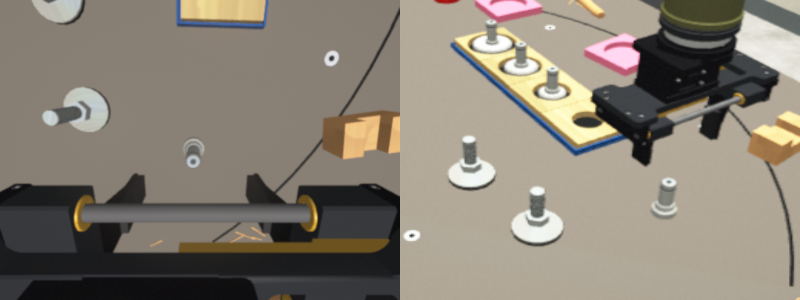

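The wrist half shows the pad_30 top at (193,161), which is (247,206) in the original. The side half shows 66, 54 and 42 seated in their pockets.

```bash
python3 - <<'E'
from h import *
ci=camera_info("wrist")
print(onplane([(247,206)],ci,.064).round(4),onplane([(248,192)],ci,.022).round(4),state()["position"])
E
```

```text
[[ 0.6037 -0.3176  0.064 ]] [[ 0.6042 -0.3173  0.022 ]] [ 0.60534366 -0.31642079  0.12070594]
```

Emit:
drive_tool(
  series=[
    [0,0,0,0.001,-0.002,0.02,1],
    [0,0,0,0.001,-0.002,0.05,1],
    [0,0,0,0.001,-0.002,0.07,1],
    [0,0,0,0.001,-0.002,0.076,0.5],
    [0,0,0,0.001,-0.002,0.076,-1],
  ],
)

```text
clock: 19.1
position: [0.6041, -0.318, 0.047]
tcp_rot: [0.707, 0.707, -0.0, -0.0]
wrist_force: [0.5, -0.6, 0.4]
finger_gap: 0.074
finger_force: 0.0
```

Emit:
drive_tool(
  series=[
    [0,0,0,0,0,0,-1],
    [0,0,0,0,0,0,-1],
    [0,0,0,0,0,0,-1],
    [0,0,0,0,0,0,-1],
    [0,0,0,0,0,0,-1],
  ],
)

```text
clock: 19.73
position: [0.6041, -0.3181, 0.0472]
tcp_rot: [0.707, 0.707, 0.0, 0.0]
wrist_force: [0.5, 0.1, -0.7]
finger_gap: 0.0247
finger_force: 0.0
```

Emit:
drive_tool(
  series=[
    [0,0,0,0,0,0,-1],
    [0,0,0,0,0,0,-1],
    [0,0,0,0,0,0,-1],
    [0,0,0,0,0,0,-1],
    [0,0,0,0,0,0,-1],
  ],
)

```text
clock: 20.35
position: [0.604, -0.3181, 0.0471]
tcp_rot: [0.707, 0.707, -0.0, -0.0]
wrist_force: [-1.1, 0.0, 1.0]
finger_gap: 0.016
finger_force: 40.0
```

Emit:
drive_tool(
  series=[
    [0,0,0,0,0,-0.01,-1],
    [0,0,0,0,0,-0.03,-1],
    [0,0,0,0,0,-0.06,-1],
    [0,0,0,0,0,-0.08,-1],
    [0,0,0,0,0,-0.08,-1],
  ],
)

```text
clock: 20.98
position: [0.6056, -0.3187, 0.1302]
tcp_rot: [0.707, 0.707, 0.001, 0.002]
wrist_force: [0.2, -0.6, -1.6]
finger_gap: 0.016
finger_force: 40.0
```

Emit:
drive_tool(
  series=[
    [0,0,0,0.05,0.01,0,-1],
    [0,0,0,0.11,0.02,0,-1],
    [0,0,0,0.16,0.03,0,-1],
    [0,0,0,0.2025,0.0355,0,-1],
    [0,0,0,0.2025,0.0355,0,-1],
  ],
)

```text
clock: 21.6
position: [0.6397, -0.1085, 0.1258]
tcp_rot: [0.704, 0.71, 0.001, -0.002]
wrist_force: [0.3, -0.4, -3.2]
finger_gap: 0.0162
finger_force: 40.0
```

Emit:
drive_tool(
  series=[
    [0,0,0,0,0,0,-1],
    [0,0,0,0,0,0.015,-1],
    [0,0,0,0,0,0.035,-1],
    [0,0,0,0,0,0.05,-1],
    [0,0,0,0,0,0.06,-1],
  ],
)

```text
clock: 22.22
position: [0.6386, -0.1157, 0.065]
tcp_rot: [0.707, 0.707, -0.001, -0.001]
wrist_force: [0.6, -0.8, -1.6]
finger_gap: 0.016
finger_force: 40.0
```

Emit:
drive_tool(
  series=[
    [0,0,0,0,0,0.008,-1],
    [0,0,0,0,0,0.012,-1],
    [0,0,0,0,0,0.014,-1],
    [0,0,0,0,0,0.014,-1],
    [0,0,0,0,0,0.014,-1],
  ],
)

```text
clock: 22.85
position: [0.64, -0.1157, 0.054]
tcp_rot: [0.707, 0.707, 0.0, 0.001]
wrist_force: [-1.4, 0.6, 3.5]
finger_gap: 0.0166
finger_force: 40.0
```

Emit:
drive_tool(
  series=[
    [0,0,0,0,0,0,0],
    [0,0,0,0,0,0,0],
    [0,0,0,0,0,-0.02,0.3],
    [0,0,0,0,0,-0.07,1],
    [0,0,0,0,0,-0.12,1],
  ],
)

```text
clock: 23.48
position: [0.6396, -0.1155, 0.1756]
tcp_rot: [0.707, 0.707, 0.0, 0.0]
wrist_force: [1.1, -0.0, 0.2]
finger_gap: 0.058
finger_force: 0.0
```

Emit:
drive_tool(
  series=[
    [0,0,0,-0.04,0,-0.04,1],
    [0,0,0,-0.09,0,-0.06,1],
    [0,0,0,-0.09,0,-0.08,1],
    [0,0,0,-0.09,0,-0.08,1],
    [0,0,0,-0.09,0,-0.08,1],
  ],
)

```text
clock: 24.1
position: [0.6396, -0.2034, 0.2525]
tcp_rot: [0.706, 0.708, 0.0, -0.001]
wrist_force: [0.4, 0.5, -0.8]
finger_gap: 0.0868
finger_force: 0.0
```

```bash
python3 - <<'E'
from h import *
ci=camera_info("wrist");p,d=capture("wrist");cv2.imwrite("pics/w3.png",cv2.resize(p[:,:,::-1],(800,600)))
np.savez("w3.npz",p=p,d=d,**{k:np.array(v) for k,v in ci.items()})
p,d=capture("side");cv2.imwrite("pics/s3.png",cv2.resize(p[120:280,180:340,::-1],(600,600),interpolation=cv2.INTER_CUBIC))
E
```

```text
(no output)
```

View pics/w3.png

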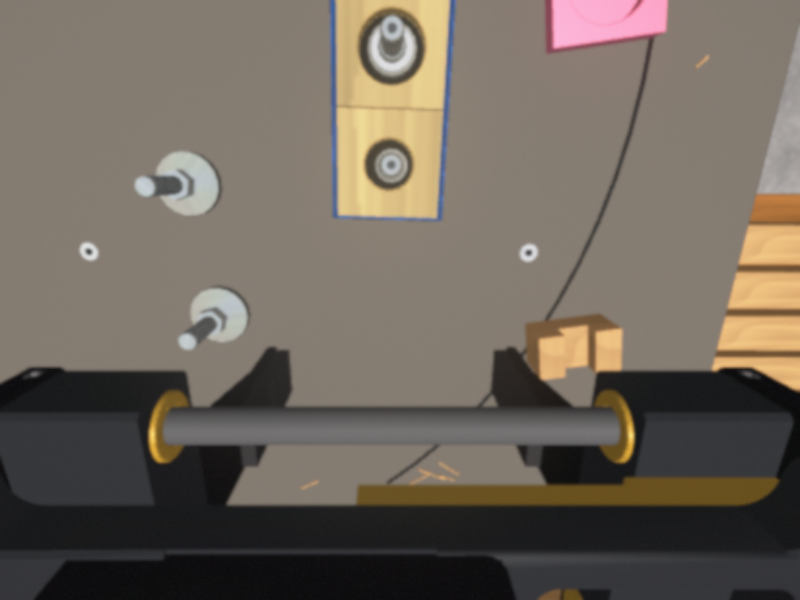

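View pics/s3.png

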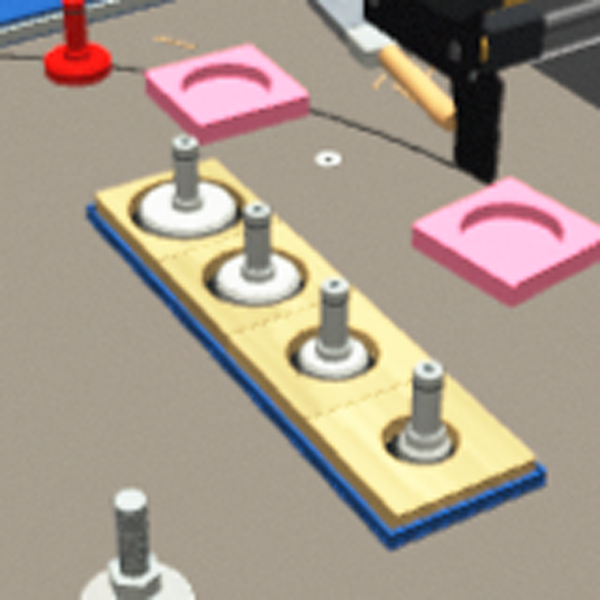

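The wrist view shows pad_30 at (391,163) centred in its pocket. The side view shows all four pads upright and seated in their nests, and the feet are where they were. I'm handing the job in.

```bash
python3 -c "
from cell import *
print(close_job())"
```

```text
the job is handed in; nothing more can be done
None
```

All four pads are standing in their matching nests and the two levelling feet were left where they stood; I handed the job in at about 24 s on the robot's clock, and the call gave no verdict.

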